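# Hold the run paddle in the control drawer at half travel

### The job

Pull the drawer of the low wooden control cabinet all the way open by its bar handle and let go of the handle; then press the spring-loaded hold-to-run paddle inside it down with the fingertips to its run position, half-way down, where the paddle lies level with the tops of the two small blocks beside it. Never press it right down, because that trips the emergency stop, and leave the loose things round about where they are. Finish while holding: the program ends with the fingertips still keeping the paddle level, since it springs up when released.

Things in the scene. Friction and masses are not known exactly. Their poses are not given: they have to be found in the camera images.
- cabinet_front (a point): Middle of the front top edge of a fixed low cabinet of bare light wood, 200 mm deep x 200 wide x 115 high, standing on the table, with one drawer that fills its front. This point is 115 mm above the table, on the front face. Its x axis points level into the cabinet, y to its left seen from the robot, z up; the drawer pulls out along -x. These are 'the cabinet's axes'.
- drawer (a joint): Travel of the drawer in m: 0 shut, 0.11 fully open at its stop, growing along the cabinet's -x. Slides stiffly (about 4 N) and stays where left. Starts shut or up to 20 mm ajar.
- drawer_handle (a point): Middle of the steel bar handle on the drawer front: a level round bar 10 mm thick, 100 mm long along the cabinet's y axis, its centre line 85 mm above the table and 45 mm in front of the drawer front (40 mm free gap behind it), open from above. Axes as the cabinet's. Moves with the drawer. Drawer front: top edge 100 mm above the table; drawer sides: 55 mm.
- paddle (a joint): Angle in rad of the hold-to-run paddle, an aluminium plate 80 mm long, 62 wide, 7 thick, inside the drawer, reached when it is open. 0 released (tip 0.3 up), 0.3 level = run position, 0.6 right down. Hinged at its far end, on a level cross pin 58 mm above the table, 60 mm behind the pad point; tip toward the drawer front. A spring lifts it: at the pad about 3.5 N to start, 7 N at level, 10.5 N right down.
- paddle_pad (a point): Point to press: top of the ribbed black rubber pad (44 mm long, 62 wide) near the paddle's free tip, half-way across, 20 mm from the tip. 80 mm above the table when released, 62 when level, 44 right down; when level it lies 98 mm behind the handle bar along the cabinet's x axis. Moves with drawer and paddle. Its x axis runs along the paddle toward its hinge, z out of the pad.
- level_block (a point): Top centre of the left one of two small aluminium blocks (28x10 mm, 62 mm above the table) fixed in the drawer on either side of the paddle's tip, 47 mm off its middle. Their tops are flush with the paddle's top when it is level (run position).
- pvc_tape_mid (a point): Centre of a loose roll of black tape, 66 mm across, 18 high, on the rear of the cabinet's top; leave alone.
- sanding_block_mid (a point): Centre of a loose cork sanding block, 60x100x31 mm, on the table to the left of the drawer; leave alone.
- hex_bolt_mid (a point): Centre of a loose steel hex bolt, 20x64x17 mm, on the table to the right of the drawer; leave alone.
- tape_measure_mid (a point): Centre of a loose tape measure, 38x88x69 mm, on the table left of the cabinet; leave alone.
- screwdriver_flat_mid (a point): Centre of a loose screwdriver, 28x200x27 mm, on the table at the right front; leave alone.

How it is judged:
On the way, in this order (a step that is already met when the one before it is completed fails the run):
1. the drawer is fully open (to within 15 mm of its stop) with the paddle released (value of joint drawer above 0.095 m and value of joint paddle below 0.08 rad), for 0.1 s.
2. the fingertips hold the paddle level, half-way down (value of joint drawer above 0.095 m and contact force between the fingers and paddle above 1.5 N and value of joint paddle between 0.2 and 0.4 rad), for 0.2 s.
At the end, for the whole second after the job is handed in: The drawer is open to within 15 mm of its stop, and the fingertips keep the paddle still at half travel: 0.3 rad within 0.1 rad (level within about 6 mm at the pad), pressing with more than 1.5 N (all of step 2 and velocity of joint paddle between -0.1 and 0.1 rad/s); the arm keeps its last pose, push and grip.
It fails at once if the paddle is pressed right down (beyond 0.54 rad) (value of joint paddle above 0.54 rad).
It fails at once if one of the loose things round about is moved by more than 30 mm (distance of any of pvc_tape_mid, sanding_block_mid, hex_bolt_mid, tape_measure_mid, screwdriver_flat_mid from where it was at the start of the episode above 0.03 m).
It also fails if it takes over 40 s, if anything falls off the work surface, if the arm or the gripper's body presses on something with over 40 N, if the wrist force passes 120 N, or if a joint passes its speed limit or range.

### The arm

A 6-joint arm with a two-finger parallel gripper is mounted at the origin on a cart in front of the work surface, level with it; the furniture and walls round the work are solid. World frame = base frame: x ahead of the robot, y to its left, z up, the work surface at z = 0. Lengths are in m, angles in rad, forces in N, time in s.
With the tool pointing down it reaches from about 0.4 to 0.925 m from the base axis. Payload 3.4 kg.
Tool frame: the origin (TCP) lies midway between the tips of the shut fingers; the grasp point (between the pads) lies 19 mm behind it; z points along the fingers, y is the line along which they close (so a half turn about z gives the same grasp; the last joint's range is limited). The gripper opens to 85 mm and grips with 20 to 120 N. Pads are 22 mm wide; open, the fingers measure 114 mm over their backs; the gripper's body (76 mm by 85 mm) begins 54 mm behind the grasp point. The pads swing forward as they close: fully open they stand 13 mm farther back than shut.
Start: joints at [1.153, 0.307, 1.506, -0, 1.328, -0.073], TCP at [0.194, 0.541, 0.231] pointing down, gripper open.
Joint ranges: [-3.12, 3.12], [-1.05, 2.28], [0.14, 2.33], [-1.42, 4.57], [0.1, 2.73], [-2.68, 2.68]. Speed limits (rad/s): [2.57, 2.57, 3.14, 3.14, 3.14, 3.14].

### API

Orientations are given as a unit quaternion [x, y, z, w].
In Python, from workcell import monitor, cams, order gives the robot as it stands.
- The arm moves only by the tool send_rows, never from a script. Its argument "motion" is a list of rows, each an object of numbers: "dx", "dy", "dz": the shift along the tool's x, y, z in units of 30 mm (1.0 is 30 mm); "rx", "ry", "rz": the turn, a rotation vector about the tool's x, y, z in units of 5 degrees (1.0 is 5 degrees); "claw": the closure, from 0 (fully open) to 1 (shut). In form: [{"dx": .., "dy": .., "dz": .., "rx": .., "ry": .., "rz": .., "claw": ..}, ...]. A call has exactly 8 rows; each row is the pose to reach, as a shift and turn from the pose commanded when the call began, along the tool's axes at that moment; what a row does not reach only later rows make up. A row lasts 1/12 s, in which the tool goes at most 41.7 mm and 7.16 degrees, less where a joint would pass 70% of its speed; a pose out of reach is approached as far as the arm can. A call with a gripper value outside its range is refused whole. The fingers move at their own pace and stop on an object; the grip force is fixed at half the most. Time passes only in rows, so rows that repeat a pose let the fingers close, or fill a call up. It gives the time, the measured TCP pose, the force, the opening and the grip force at its end, in the units of the state.
- monitor.sense(): the state, without advancing time (a new reading comes with each control period).
- cams.capture(name): name is "scene" or "top" or "wrist"; returns the picture (480x640x3 uint8, blue, green, red); there is no depth.
- cams.camera_params(name): a dict with "vfov" (degrees; the focal length in pixels is half the picture's height over the tangent of half this angle, whatever the lens; pixels are square), "cx", "cy" (the principal point, pixels), "camera_from_world" (4x4, takes a point from world to camera coordinates); the wrist camera has in their place "hand_eye" (4x4, takes a point from camera to tool coordinates, whose origin is the TCP and whose axes are the flange's). Camera axes: x right, y down, z forward; pixel columns grow to the right and rows downward; lengths in m; the calibration is good to about 2 mm. A picture is of the moment at which its call begins: read the wrist's pose just before it. camera_params takes no time and is no camera call.
- order.finish_job(): hands the job in; it is judged then, once.
The state is a dict: "clock": time; "joint_positions": joint angles; "qd": joint speeds; "tau": joint torques, N m; "tool_pos": TCP position; "orientation": TCP orientation; "wrist_force": force on the tool from outside, world axes, zero at the start; "moment": the same for the moment, N m; "gripper_width": opening from 0.0 (shut) to 1.0 (fully open); "gripper_force": force on a finger pad.
Only numpy, scipy, OpenCV 4.12 (cv2) and the standard library are available. Lean on these libraries where they do the work, as an engineer would, in place of code of your own. Each camera call takes 0.05 s, during which the arm holds its last target. There are 200 camera calls.

## Working session

There is one attempt and no reset: what is moved stays moved. The work goes in short steps, Python scripts to look and compute and a tool call to move; the robot and the scene stay as the last step left them, time stands still between calls to the robot, and variables do not carry over. Pictures are saved under pics/ and viewed, at most 10 in all, crops included, and the job is handed in when it is done.

Besides the shell and the picture viewer there is one more tool, called after ">>>" by a JSON object that holds its "fn" and its "kwargs", one argument or row to a line. send_rows: Moves the arm, as the interface text tells. Its arguments: {"type":"object","properties":{"motion":{"type":"array","items":{"type":"object","properties":{"dx":{"type":"number"},"dy":{"type":"number"},"dz":{"type":"number"},"rx":{"type":"number"},"ry":{"type":"number"},"rz":{"type":"number"},"claw":{"type":"number"}}}}},"required":["motion"]}

```bash
mkdir -p pics; ls
python3 - <<'E'
from workcell import monitor,cams
import cv2,numpy as np
s=monitor.sense();print({k:np.round(v,4).tolist() for k,v in s.items()})
for n in("scene","top"):
    cv2.imwrite(f"pics/{n}1.png",cams.capture(n));print(n,cams.camera_params(n))
print(cams.camera_params("wrist"))
E
```

```text
pics
{'clock': 0.0, 'joint_positions': [1.1535, 0.3076, 1.5076, 0.0, 1.3284, -0.0735], 'qd': [-0.0009, 0.0008, 0.0009, 0.0001, 0.0008, -0.0], 'tau': [-0.0017, -45.7565, -25.1918, -0.0005, 0.0134, -0.0], 'tool_pos': [0.1936, 0.5407, 0.2304], 'orientation': [0.1711, 0.9853, -0.001, -0.0002], 'wrist_force': [-0.4473, -0.2594, 0.1545], 'moment': [0.0035, 0.0152, -0.0184], 'gripper_force': 0.0, 'gripper_width': 0.9986}
scene {'vfov': 47.58802530072194, 'cx': 325.8417766629518, 'cy': 234.97749336015178, 'camera_from_world': array([[ 0.51788867, -0.8554277 ,  0.00589725, -0.17081039],
       [-0.36987243, -0.2301317 , -0.90012987,  0.35383277],
       [ 0.77135317,  0.46398583, -0.43558173,  0.61676656],
       [ 0.        ,  0.        ,  0.        ,  1.        ]])}
top {'vfov': 54.974066037908614, 'cx': 320.5765519116253, 'cy': 238.3959083290616, 'camera_from_world': array([[-0.01418794, -0.99988464, -0.00542245,  0.166169  ],
       [-0.98480059,  0.01491236, -0.17304746,  0.62064509],
       [ 0.17310836,  0.00288485, -0.98489856,  1.13280692],
       [ 0.        ,  0.        ,  0.        ,  1.        ]])}
{'vfov': 68.9033372074049, 'cx': 319.12165874023736, 'cy': 237.32662975686853, 'hand_eye': array([[-1.69555402e-03, -9.49382714e-01, -3.14117156e-01,
         8.08491222e-02],
       [ 9.99998420e-01, -1.77757777e-03, -2.53081647e-05,
         2.04419622e-04],
       [-5.34340540e-04, -3.14116702e-01,  9.49384228e-01,
        -1.42788806e-01],
       [ 0.00000000e+00,  0.00000000e+00,  0.00000000e+00,
         1.00000000e+00]])}
```

View pics/top1.png

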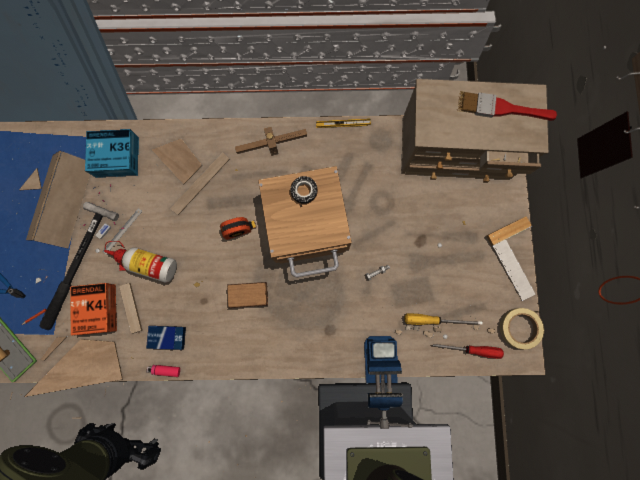

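View pics/scene1.png

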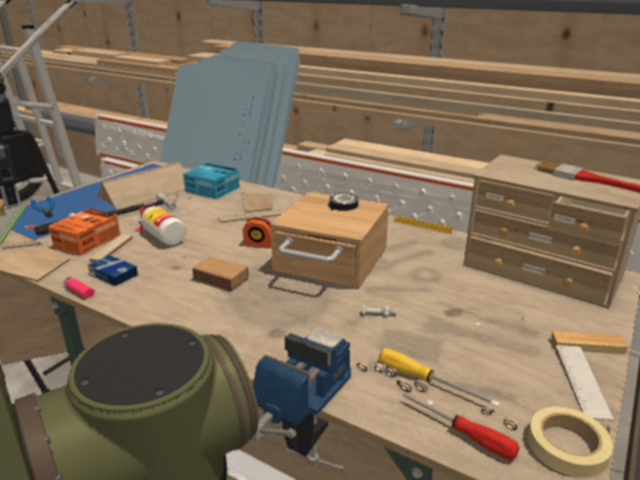

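```bash
cat > h.py <<'E'
import numpy as np
from workcell import cams
def ray(n,u,v,z):
    p=cams.camera_params(n);f=240/np.tan(np.radians(p["vfov"]/2))
    T=p["camera_from_world"];R=T[:3,:3];c=-R.T@T[:3,3]
    d=R.T@np.array([(u-p["cx"])/f,(v-p["cy"])/f,1]);return c+d*(z-c[2])/d[2]
def proj(n,P):
    p=cams.camera_params(n);f=240/np.tan(np.radians(p["vfov"]/2))
    q=p["camera_from_world"]@np.append(P,1);return np.array([p["cx"]+f*q[0]/q[2],p["cy"]+f*q[1]/q[2]])
E
python3 - <<'E'
import cv2
a=cv2.imread("pics/top1.png")[160:310,210:390];b=cv2.imread("pics/scene1.png")[180:300,240:400]
c=cv2.resize(a,None,fx=4,fy=4,interpolation=2)
d=cv2.resize(b,None,fx=5,fy=5,interpolation=2)
cv2.imwrite("pics/c1.png",c);cv2.imwrite("pics/c2.png",d)
E
```

```text
(no output)
```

View pics/c1.png

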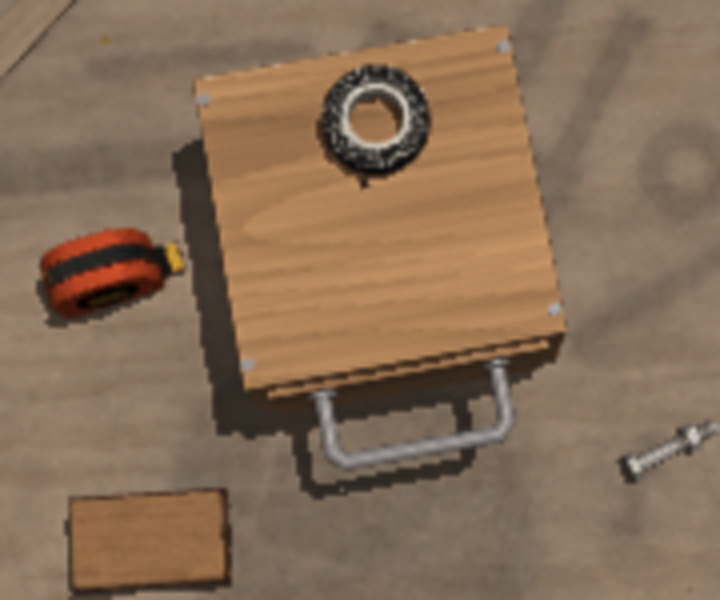

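View pics/c2.png

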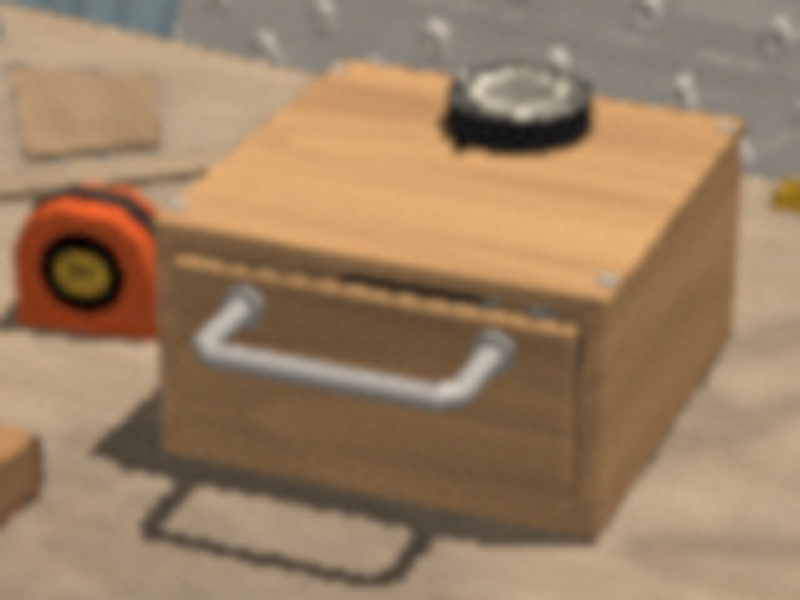

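Run:
```python
from h import *
o=np.array([210,160])
T=lambda u,v,z:ray("top",u/4+210,v/4+160,z)
S=lambda u,v,z:ray("scene",u/5+240,v/5+180,z)
c=[T(*p,.115) for p in((195,82),(508,28),(245,390),(565,330))]
d=[S(*p,.115) for p in((345,62),(742,122),(160,212),(607,302))]
for q in(c,d):
    print(np.round(q,4).tolist());tl,tr,bl,br=q
    print("front mid",(bl+br)/2,"w",np.linalg.norm(bl-br),np.linalg.norm(tl-tr),"d",np.linalg.norm(tl-bl),np.linalg.norm(tr-br))
    x=(tl+tr-bl-br);y=bl+tl-br-tr;print("yaw",np.arctan2(x[1],x[0]),np.arctan2(-y[0],y[1]))
for f,a,b in((T,(338,460),(503,434)),(S,(203,342),(452,393))):
    a=f(*a,.085);b=f(*b,.085);print("bar",a,b,(a+b)/2,np.linalg.norm(a-b))
```

```text
[[0.7616, 0.3092, 0.115], [0.7936, 0.1131, 0.115], [0.5672, 0.2771, 0.115], [0.6011, 0.0823, 0.115]]
front mid [0.58414231 0.17971655 0.115     ] w 0.19777224965975865 0.1987195285656592 d 0.19700426344725352 0.19494483787753786
yaw 0.16112016263402504 0.1672164177390918
[[0.7593, 0.3076, 0.115], [0.7921, 0.1152, 0.115], [0.5736, 0.2801, 0.115], [0.5974, 0.0814, 0.115]]
front mid [0.58552241 0.18078403 0.115     ] w 0.20010561061247248 0.19516822373030276 d 0.1876418019040312 0.19755970062479308
yaw 0.15979201766270998 0.14363273634109683
bar [0.5267306  0.22275597 0.085     ] [0.54135767 0.12043902 0.085     ] [0.53404414 0.17159749 0.085     ] 0.10335719533816366
bar [0.5332173 0.230408  0.085    ] [0.5489362  0.12286304 0.085     ] [0.54107675 0.17663552 0.085     ] 0.10868763914547688
```

```bash
cat >> h.py <<'E'
from workcell import monitor
from scipy.spatial.transform import Rotation as Ro
YAW=.161
X=np.array([np.cos(YAW),np.sin(YAW),0]);Yc=np.array([-X[1],X[0],0])
F=np.array([.584,.18,0])
Rt=np.column_stack([Yc,X,[0,0,-1]])
def delta(P):
    s=monitor.sense();R=Ro.from_quat(s["orientation"])
    print("pos",np.round(s["tool_pos"],4),"F",np.round(s["wrist_force"],2),"t",round(float(s["clock"]),2))
    print("cab xyz",np.round([(s["tool_pos"]-F)@X,(s["tool_pos"]-F)@Yc,s["tool_pos"][2]],4))
    print("d",np.round(R.inv().apply(P-s["tool_pos"])/.03,3),"r",np.round((R.inv()*Ro.from_matrix(Rt)).as_rotvec(degrees=True)/5,3))
E
python3 -c "
from h import *
delta(F-.049*X+[0,0,.17])"
```

```text
pos [0.1936 0.5408 0.2305] F [0.13 0.46 0.56] t 0.1
cab xyz [-0.3275  0.4187  0.2305]
d [-14.876  -7.722   2.028] r [-1.9000e-02  1.0000e-02  1.2216e+01]
```

>>> {"fn": "send_rows", "kwargs": {
  "motion": [
    {"dx": -1,"dy": -0.5,"dz": 0,"rz": 0.8,"claw": 0},
    {"dx": -2,"dy": -1,"dz": 0,"rz": 1.6,"claw": 0.5},
    {"dx": -3,"dy": -1.5,"dz": 0,"rz": 2.4,"claw": 0.5},
    {"dx": -4,"dy": -2.1,"dz": 0,"rz": 3.2,"claw": 0.5},
    {"dx": -5,"dy": -2.6,"dz": 0,"rz": 4,"claw": 0.5},
    {"dx": -6,"dy": -3.1,"dz": 0,"rz": 4.8,"claw": 0.5},
    {"dx": -7,"dy": -3.6,"dz": 0,"rz": 5.6,"claw": 0.5},
    {"dx": -8,"dy": -4.1,"dz": 0,"rz": 6.4,"claw": 0.5}
  ]
}}

```text
schema error: expected keys dx, dy, dz, rx, ry, rz, claw
```

```bash
python3 -c "
from h import *
delta(F-.049*X+[0,0,.17])"
```

```text
pos [0.1936 0.5408 0.2305] F [0.13 0.46 0.56] t 0.1
cab xyz [-0.3275  0.4187  0.2305]
d [-14.876  -7.722   2.028] r [-1.9000e-02  1.0000e-02  1.2216e+01]
```

>>> {"fn": "send_rows", "kwargs": {
  "motion": [
    {"dx": -1,"dy": -0.5,"dz": 0,"rx": 0,"ry": 0,"rz": 0.8,"claw": 0},
    {"dx": -2,"dy": -1,"dz": 0,"rx": 0,"ry": 0,"rz": 1.6,"claw": 0.5},
    {"dx": -3,"dy": -1.5,"dz": 0,"rx": 0,"ry": 0,"rz": 2.4,"claw": 0.5},
    {"dx": -4,"dy": -2.1,"dz": 0,"rx": 0,"ry": 0,"rz": 3.2,"claw": 0.5},
    {"dx": -5,"dy": -2.6,"dz": 0,"rx": 0,"ry": 0,"rz": 4,"claw": 0.5},
    {"dx": -6,"dy": -3.1,"dz": 0,"rx": 0,"ry": 0,"rz": 4.8,"claw": 0.5},
    {"dx": -7,"dy": -3.6,"dz": 0,"rx": 0,"ry": 0,"rz": 5.6,"claw": 0.5},
    {"dx": -8,"dy": -4.1,"dz": 0,"rx": 0,"ry": 0,"rz": 6.4,"claw": 0.5}
  ]
}}

```text
clock: 0.77
tool_pos: [0.3789, 0.3431, 0.231]
orientation: [0.437, 0.899, -0.0, -0.0]
wrist_force: [0.2, 1.2, -0.4]
gripper_width: 0.497
gripper_force: 0.0
```

```bash
python3 -c "
from h import *
delta(F-.049*X+[0,0,.17])"
```

```text
pos [0.3789 0.3431 0.231 ] F [ 0.16  1.25 -0.4 ] t 0.77
cab xyz [-0.1763  0.1939  0.231 ]
d [-7.709  0.596  2.032] r [-9.000e-03  2.000e-03  5.778e+00]
```

>>> {"fn": "send_rows", "kwargs": {
  "motion": [
    {"dx": -1,"dy": 0,"dz": 0,"rx": 0,"ry": 0,"rz": 0.8,"claw": 0.5},
    {"dx": -2,"dy": 0.1,"dz": 0.2,"rx": 0,"ry": 0,"rz": 1.6,"claw": 0.5},
    {"dx": -3,"dy": 0.2,"dz": 0.5,"rx": 0,"ry": 0,"rz": 2.4,"claw": 0.5},
    {"dx": -4,"dy": 0.3,"dz": 0.8,"rx": 0,"ry": 0,"rz": 3.2,"claw": 0.5},
    {"dx": -5,"dy": 0.4,"dz": 1.2,"rx": 0,"ry": 0,"rz": 4,"claw": 0.5},
    {"dx": -6,"dy": 0.5,"dz": 1.6,"rx": 0,"ry": 0,"rz": 4.8,"claw": 0.5},
    {"dx": -7,"dy": 0.6,"dz": 2,"rx": 0,"ry": 0,"rz": 5.6,"claw": 0.5},
    {"dx": -7.7,"dy": 0.6,"dz": 2,"rx": 0,"ry": 0,"rz": 5.8,"claw": 0.5}
  ]
}}

```text
clock: 1.43
tool_pos: [0.5358, 0.1722, 0.1685]
orientation: [0.649, 0.761, -0.002, -0.001]
wrist_force: [0.7, -0.9, 0.8]
gripper_width: 0.496
gripper_force: 0.0
```

```bash
python3 -c "
from h import *
import cv2
delta(F-.049*X+[0,0,.069])
cv2.imwrite('pics/w1.png',cams.capture('wrist'))"
```

```text
pos [0.5358 0.1722 0.1685] F [ 0.67 -0.91  0.81] t 1.43
cab xyz [-0.0488  0.      0.1685]
d [3.000e-03 6.000e-03 3.315e+00] r [-0.046  0.011 -0.033]
```

View pics/w1.png

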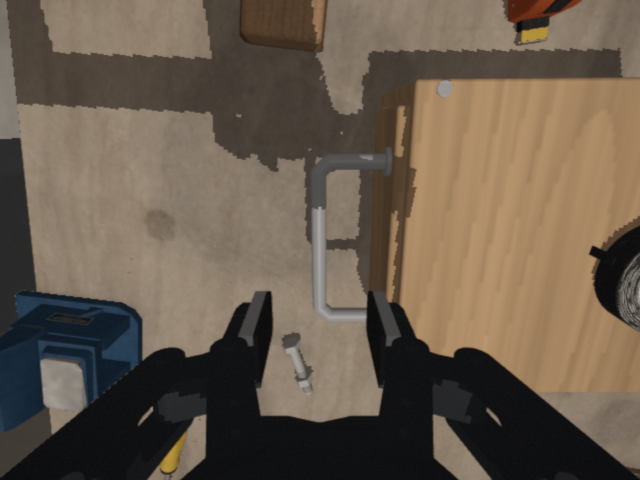

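>>> {"fn": "send_rows", "kwargs": {
  "motion": [
    {"dx": 0,"dy": 0,"dz": 0.8,"rx": 0,"ry": 0,"rz": 0,"claw": 0.5},
    {"dx": 0,"dy": 0,"dz": 1.6,"rx": 0,"ry": 0,"rz": 0,"claw": 0.5},
    {"dx": 0,"dy": 0,"dz": 2.2,"rx": 0,"ry": 0,"rz": 0,"claw": 0.5},
    {"dx": 0,"dy": 0,"dz": 2.7,"rx": 0,"ry": 0,"rz": 0,"claw": 0.5},
    {"dx": 0,"dy": 0,"dz": 3.1,"rx": 0,"ry": 0,"rz": 0,"claw": 0.5},
    {"dx": 0,"dy": 0,"dz": 3.3,"rx": 0,"ry": 0,"rz": 0,"claw": 0.5},
    {"dx": 0,"dy": 0,"dz": 3.3,"rx": 0,"ry": 0,"rz": 0,"claw": 1},
    {"dx": 0,"dy": 0,"dz": 3.3,"rx": 0,"ry": 0,"rz": 0,"claw": 1}
  ]
}}

```text
clock: 2.15
tool_pos: [0.5355, 0.1746, 0.0722]
orientation: [0.647, 0.762, -0.0, -0.0]
wrist_force: [0.1, 0.2, -0.3]
gripper_width: 0.225
gripper_force: 0.0
```

>>> {"fn": "send_rows", "kwargs": {
  "motion": [
    {"dx": 0,"dy": 0,"dz": 0,"rx": 0,"ry": 0,"rz": 0,"claw": 1},
    {"dx": 0,"dy": 0,"dz": 0,"rx": 0,"ry": 0,"rz": 0,"claw": 1},
    {"dx": 0,"dy": 0,"dz": 0,"rx": 0,"ry": 0,"rz": 0,"claw": 1},
    {"dx": 0,"dy": 0,"dz": 0,"rx": 0,"ry": 0,"rz": 0,"claw": 1},
    {"dx": 0,"dy": -0.1,"dz": 0,"rx": 0,"ry": 0,"rz": 0,"claw": 1},
    {"dx": 0,"dy": -0.3,"dz": 0,"rx": 0,"ry": 0,"rz": 0,"claw": 1},
    {"dx": 0,"dy": -0.6,"dz": 0,"rx": 0,"ry": 0,"rz": 0,"claw": 1},
    {"dx": 0,"dy": -0.9,"dz": 0,"rx": 0,"ry": 0,"rz": 0,"claw": 1}
  ]
}}

```text
clock: 2.82
tool_pos: [0.5118, 0.1707, 0.073]
orientation: [0.647, 0.762, 0.002, 0.002]
wrist_force: [5.3, 2.0, -2.4]
gripper_width: 0.086
gripper_force: 59.1
```

```bash
python3 -c "
from h import *
delta(F-.155*X+[0,0,.069])"
```

```text
pos [0.5118 0.1707 0.073 ] F [ 5.34  1.96 -2.36] t 2.82
cab xyz [-0.0727  0.0024  0.073 ]
d [-0.077 -2.743  0.116] r [ 0.072 -0.004  0.014]
```

>>> {"fn": "send_rows", "kwargs": {
  "motion": [
    {"dx": 0,"dy": -0.4,"dz": 0,"rx": 0,"ry": 0,"rz": 0,"claw": 1},
    {"dx": 0,"dy": -0.8,"dz": 0,"rx": 0,"ry": 0,"rz": 0,"claw": 1},
    {"dx": 0,"dy": -1.2,"dz": 0,"rx": 0,"ry": 0,"rz": 0,"claw": 1},
    {"dx": 0,"dy": -1.6,"dz": 0,"rx": 0,"ry": 0,"rz": 0,"claw": 1},
    {"dx": 0,"dy": -2,"dz": 0,"rx": 0,"ry": 0,"rz": 0,"claw": 1},
    {"dx": 0,"dy": -2.3,"dz": 0,"rx": 0,"ry": 0,"rz": 0,"claw": 1},
    {"dx": 0,"dy": -2.5,"dz": 0,"rx": 0,"ry": 0,"rz": 0,"claw": 1},
    {"dx": 0,"dy": -2.6,"dz": 0,"rx": 0,"ry": 0,"rz": 0,"claw": 1}
  ]
}}

```text
clock: 3.48
tool_pos: [0.4317, 0.1574, 0.0729]
orientation: [0.647, 0.762, 0.001, 0.001]
wrist_force: [8.2, -0.6, -3.0]
gripper_width: 0.086
gripper_force: 58.9
```

```bash
python3 -c "
from h import *
delta(F-.155*X+[0,0,.069])"
```

```text
pos [0.4317 0.1574 0.0729] F [ 8.2  -0.61 -2.98] t 3.48
cab xyz [-0.1539  0.0021  0.0729]
d [-0.071 -0.036  0.131] r [0.017 0.002 0.019]
```

>>> {"fn": "send_rows", "kwargs": {
  "motion": [
    {"dx": 0,"dy": -0.1,"dz": 0,"rx": 0,"ry": 0,"rz": 0,"claw": 1},
    {"dx": 0,"dy": -0.15,"dz": 0,"rx": 0,"ry": 0,"rz": 0,"claw": 1},
    {"dx": 0,"dy": -0.15,"dz": 0,"rx": 0,"ry": 0,"rz": 0,"claw": 1},
    {"dx": 0,"dy": -0.15,"dz": 0,"rx": 0,"ry": 0,"rz": 0,"claw": 1},
    {"dx": 0,"dy": -0.15,"dz": 0,"rx": 0,"ry": 0,"rz": 0,"claw": 1},
    {"dx": 0,"dy": -0.15,"dz": 0,"rx": 0,"ry": 0,"rz": 0,"claw": 1},
    {"dx": 0,"dy": -0.15,"dz": 0,"rx": 0,"ry": 0,"rz": 0,"claw": 1},
    {"dx": 0,"dy": -0.15,"dz": 0,"rx": 0,"ry": 0,"rz": 0,"claw": 1}
  ]
}}

```text
clock: 4.15
tool_pos: [0.4318, 0.1574, 0.073]
orientation: [0.647, 0.762, 0.003, 0.002]
wrist_force: [9.2, -1.1, -2.3]
gripper_width: 0.088
gripper_force: 59.2
```

```bash
python3 -c "
from h import *
delta(F-.155*X+[0,0,.069])"
```

```text
pos [0.4318 0.1574 0.073 ] F [ 9.19 -1.12 -2.26] t 4.15
cab xyz [-0.1539  0.0021  0.073 ]
d [-0.071 -0.038  0.132] r [0.085 0.001 0.018]
```

>>> {"fn": "send_rows", "kwargs": {
  "motion": [
    {"dx": 0,"dy": 0.1,"dz": 0,"rx": 0,"ry": 0,"rz": 0,"claw": 0.5},
    {"dx": 0,"dy": 0.1,"dz": 0,"rx": 0,"ry": 0,"rz": 0,"claw": 0.5},
    {"dx": 0,"dy": 0.1,"dz": 0,"rx": 0,"ry": 0,"rz": 0,"claw": 0.5},
    {"dx": 0,"dy": 0.1,"dz": 0,"rx": 0,"ry": 0,"rz": 0,"claw": 0.5},
    {"dx": 0,"dy": 0.1,"dz": -0.8,"rx": 0,"ry": 0,"rz": 0,"claw": 0.5},
    {"dx": 0,"dy": 0.1,"dz": -1.6,"rx": 0,"ry": 0,"rz": 0,"claw": 0.5},
    {"dx": 0,"dy": 0.1,"dz": -2.4,"rx": 0,"ry": 0,"rz": 0,"claw": 0.5},
    {"dx": 0,"dy": 0.1,"dz": -3.2,"rx": 0,"ry": 0,"rz": 0,"claw": 0.5}
  ]
}}

```text
clock: 4.82
tool_pos: [0.4289, 0.157, 0.1688]
orientation: [0.647, 0.762, -0.001, -0.001]
wrist_force: [0.1, 0.2, -0.3]
gripper_width: 0.503
gripper_force: 0.0
```

```bash
python3 -c "
from h import *
import cv2
delta(F-.056*X+[0,0,.11])
cv2.imwrite('pics/w2.png',cams.capture('wrist'))"
```

```text
pos [0.4289 0.157  0.1688] F [ 0.15  0.18 -0.25] t 4.82
cab xyz [-0.1568  0.0022  0.1688]
d [-0.078  3.366  1.949] r [-0.035  0.001  0.016]
```

View pics/w2.png

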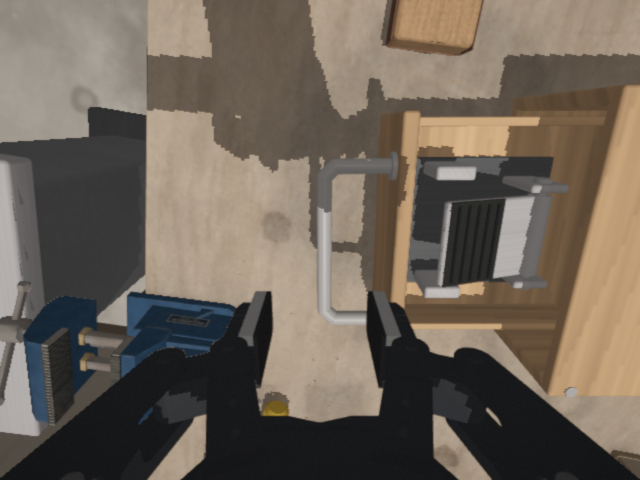

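Run:
```python
from h import *
p=cams.camera_params("wrist");f=240/np.tan(np.radians(p["vfov"]/2))
s=monitor.sense();R=Ro.from_quat(s["orientation"]).as_matrix();H=p["hand_eye"]
def w(u,v,z):
    d=R@H[:3,:3]@np.array([(u-p["cx"])/f,(v-p["cy"])/f,1]);c=s["tool_pos"]+R@H[:3,3]
    P=c+d*(z-c[2])/d[2]-F;return np.round([P@X,P@Yc],4)
print("bar",w(325,160,.085),w(325,320,.085),"blocks",w(457,173,.062),w(440,292,.062))
print("pad corners",[w(*q) for q in((449,203,.086),(505,198,.073),(442,284,.086),(497,280,.073))])
```

```text
bar [-0.1494  0.06  ] [-0.1488 -0.0583] blocks [-0.0535  0.0484] [-0.0555 -0.047 ]
pad corners [array([-0.066 ,  0.0317]), array([-0.0217,  0.0324]), array([-0.0641, -0.0282]), array([-0.0172, -0.0313])]
```

>>> {"fn": "send_rows", "kwargs": {
  "motion": [
    {"dx": 0,"dy": 0.5,"dz": 0,"rx": 0,"ry": 0,"rz": 0,"claw": 1},
    {"dx": 0,"dy": 1,"dz": 0,"rx": 0,"ry": 0,"rz": 0,"claw": 1},
    {"dx": 0,"dy": 1.5,"dz": 0,"rx": 0,"ry": 0,"rz": 0,"claw": 1},
    {"dx": 0,"dy": 2,"dz": 0,"rx": 0,"ry": 0,"rz": 0,"claw": 1},
    {"dx": 0,"dy": 2.5,"dz": 0,"rx": 0,"ry": 0,"rz": 0,"claw": 1},
    {"dx": 0,"dy": 3,"dz": 0,"rx": 0,"ry": 0,"rz": 0,"claw": 1},
    {"dx": 0,"dy": 3.3,"dz": 0.3,"rx": 0,"ry": 0,"rz": 0,"claw": 1},
    {"dx": 0,"dy": 3.35,"dz": 0.6,"rx": 0,"ry": 0,"rz": 0,"claw": 1}
  ]
}}

```text
clock: 5.53
tool_pos: [0.5312, 0.1739, 0.1496]
orientation: [0.648, 0.762, 0.001, 0.0]
wrist_force: [-0.1, 0.2, -0.4]
gripper_width: 0.002
gripper_force: 0.0
```

```bash
python3 -c "
from h import *
delta(F-.052*X+[0,0,.09])"
```

```text
pos [0.5312 0.1739 0.1496] F [-0.08  0.16 -0.42] t 5.53
cab xyz [-0.0531  0.0024  0.1496]
d [-0.081  0.034  1.988] r [ 0.017 -0.002  0.013]
```

>>> {"fn": "send_rows", "kwargs": {
  "motion": [
    {"dx": -0.08,"dy": 0.05,"dz": 0.5,"rx": 0,"ry": 0,"rz": 0,"claw": 1},
    {"dx": -0.08,"dy": 0.05,"dz": 1,"rx": 0,"ry": 0,"rz": 0,"claw": 1},
    {"dx": -0.08,"dy": 0.05,"dz": 1.5,"rx": 0,"ry": 0,"rz": 0,"claw": 1},
    {"dx": -0.08,"dy": 0.05,"dz": 1.9,"rx": 0,"ry": 0,"rz": 0,"claw": 1},
    {"dx": -0.08,"dy": 0.05,"dz": 2.1,"rx": 0,"ry": 0,"rz": 0,"claw": 1},
    {"dx": -0.08,"dy": 0.05,"dz": 2.3,"rx": 0,"ry": 0,"rz": 0,"claw": 1},
    {"dx": -0.08,"dy": 0.05,"dz": 2.5,"rx": 0,"ry": 0,"rz": 0,"claw": 1},
    {"dx": -0.08,"dy": 0.05,"dz": 2.5,"rx": 0,"ry": 0,"rz": 0,"claw": 1}
  ]
}}

```text
clock: 6.2
tool_pos: [0.5304, 0.1713, 0.0746]
orientation: [0.647, 0.762, -0.001, -0.001]
wrist_force: [-2.7, -0.4, 4.9]
gripper_width: -0.002
gripper_force: 2.1
```

```bash
python3 -c "
from h import *
delta(F-.052*X+[0,0,.062])"
```

```text
pos [0.5304 0.1713 0.0746] F [-2.65 -0.36  4.87] t 6.2
cab xyz [-0.0543 -0.      0.0746]
d [0.001 0.078 0.419] r [-0.025  0.001  0.016]
```

>>> {"fn": "send_rows", "kwargs": {
  "motion": [
    {"dx": 0,"dy": 0,"dz": 0.1,"rx": 0,"ry": 0,"rz": 0,"claw": 1},
    {"dx": 0,"dy": 0,"dz": 0.2,"rx": 0,"ry": 0,"rz": 0,"claw": 1},
    {"dx": 0,"dy": 0,"dz": 0.3,"rx": 0,"ry": 0,"rz": 0,"claw": 1},
    {"dx": 0,"dy": 0,"dz": 0.38,"rx": 0,"ry": 0,"rz": 0,"claw": 1},
    {"dx": 0,"dy": 0,"dz": 0.42,"rx": 0,"ry": 0,"rz": 0,"claw": 1},
    {"dx": 0,"dy": 0,"dz": 0.42,"rx": 0,"ry": 0,"rz": 0,"claw": 1},
    {"dx": 0,"dy": 0,"dz": 0.42,"rx": 0,"ry": 0,"rz": 0,"claw": 1},
    {"dx": 0,"dy": 0,"dz": 0.42,"rx": 0,"ry": 0,"rz": 0,"claw": 1}
  ]
}}

```text
clock: 6.87
tool_pos: [0.5305, 0.1713, 0.0636]
orientation: [0.647, 0.762, -0.0, -0.0]
wrist_force: [-3.9, -0.8, 6.6]
gripper_width: -0.004
gripper_force: 3.1
```

```bash
python3 -c "
from h import *
import cv2
delta(F-.052*X+[0,0,.062])
a=cams.capture('wrist');b=cams.capture('scene')[180:320,230:400]
cv2.imwrite('pics/w3.png',a);cv2.imwrite('pics/s3.png',cv2.resize(b,None,fx=4,fy=4,interpolation=2))"
```

```text
pos [0.5305 0.1713 0.0636] F [-3.9  -0.79  6.61] t 6.87
cab xyz [-0.0542 -0.      0.0636]
d [-0.     0.073  0.052] r [-0.015 -0.     0.016]
```

View pics/w3.png

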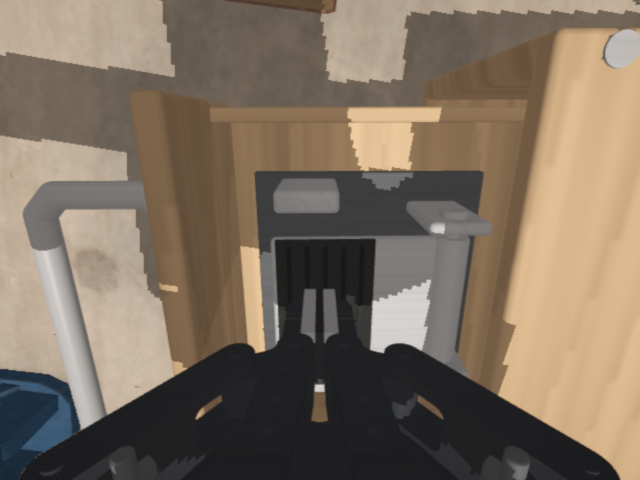

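View pics/s3.png

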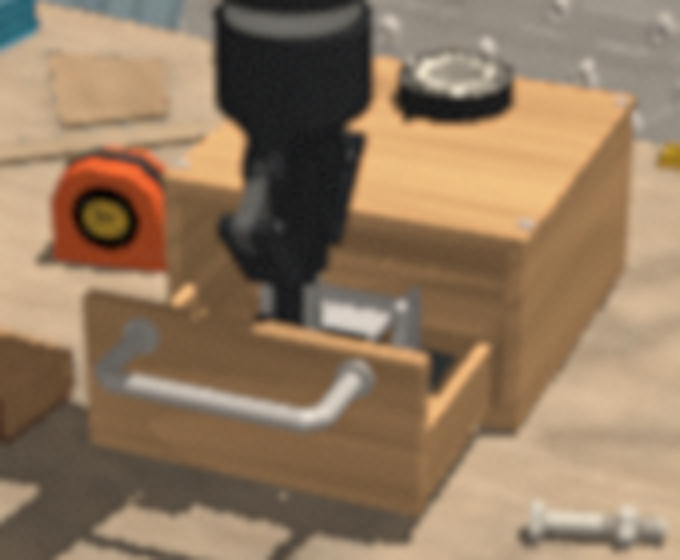

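>>> {"fn": "send_rows", "kwargs": {
  "motion": [
    {"dx": 0,"dy": -0.03,"dz": 0.02,"rx": 0,"ry": 0,"rz": 0,"claw": 1},
    {"dx": 0,"dy": -0.05,"dz": 0.04,"rx": 0,"ry": 0,"rz": 0,"claw": 1},
    {"dx": 0,"dy": -0.05,"dz": 0.04,"rx": 0,"ry": 0,"rz": 0,"claw": 1},
    {"dx": 0,"dy": -0.05,"dz": 0.04,"rx": 0,"ry": 0,"rz": 0,"claw": 1},
    {"dx": 0,"dy": -0.05,"dz": 0.04,"rx": 0,"ry": 0,"rz": 0,"claw": 1},
    {"dx": 0,"dy": -0.05,"dz": 0.04,"rx": 0,"ry": 0,"rz": 0,"claw": 1},
    {"dx": 0,"dy": -0.05,"dz": 0.04,"rx": 0,"ry": 0,"rz": 0,"claw": 1},
    {"dx": 0,"dy": -0.05,"dz": 0.04,"rx": 0,"ry": 0,"rz": 0,"claw": 1}
  ]
}}

```text
clock: 7.63
tool_pos: [0.5304, 0.1713, 0.0628]
orientation: [0.647, 0.762, 0.001, 0.0]
wrist_force: [-1.7, -0.8, 6.6]
gripper_width: -0.001
gripper_force: 3.2
```

```bash
python3 -c "
from h import *
delta(F-.052*X+[0,0,.062])
# drawer check: left handle corner as seen now, bar centre line row/col
print(proj('scene',F-.154*X+[0,0,.085]+.05*Yc),proj('scene',F-.154*X+[0,0,.085]-.05*Yc))"
```

```text
pos [0.5304 0.1713 0.0628] F [-1.66 -0.84  6.65] t 7.63
cab xyz [-0.0543  0.      0.0628]
d [-0.002  0.075  0.027] r [ 0.018 -0.002  0.016]
[257.47937684 274.86259426] [307.24939116 285.67568799]
```

```bash
python3 -c "
from workcell import order
print(order.finish_job())"
```

```text
the job is handed in; nothing more can be done
None
```

I pulled the drawer open to its stop and let go of the handle. I handed the job in with the closed fingertips holding the paddle about level (TCP 62.8 mm above the table, about 6.6 N); the hand-in gave no verdict.

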